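Set the bar under the bench press punch and centre-mark the fourth hole

ROBOT

A 6-joint arm with a two-finger parallel gripper is mounted at the origin on a cart in front of the work surface, level with it; the furniture and walls round the work are solid. World frame = base frame: x ahead of the robot, y to its left, z up, the work surface at z = 0. Lengths are in m, angles in rad, forces in N, time in s.
With the tool pointing down it reaches from about 0.325 to 0.9 m from the base axis. Payload 6.1 kg.
Tool frame: the origin (TCP) lies on the centre line of the jaws, within the pads' length; the fingertips stand 17 mm ahead of it and the grasp point (between the pads) lies 2 mm behind it; z points along the fingers, y is the line along which they close (so a half turn about z gives the same grasp; the last joint's range is limited). The gripper opens to 85 mm and grips with 20 to 120 N. Pads are 22 mm wide; open, the fingers measure 114 mm over their backs; the gripper's body (76 mm by 85 mm) begins 54 mm behind the grasp point. The pads swing forward as they close: fully open they stand 13 mm farther back than shut.
Start: joints at [-1.356, 0.22, 1.526, -0, 1.395, -0.126], TCP at [0.209, -0.589, 0.248] pointing down, gripper open.
Joint ranges: [-2.98, 2.98], [-0.91, 2.08], [0.09, 2.57], [-1.24, 4.39], [0.2, 2.65], [-2.68, 2.68]. Speed limits (rad/s): [2.57, 2.57, 3.01, 3.14, 3.14, 3.14].

INTERFACE

Orientations are given as a unit quaternion [w, x, y, z].
In Python, from rig import monitor, grab_frame, camera_params, hand_in gives the robot as it stands.
- The arm moves only by the tool jog_arm, never from a script. Its arguments are lists of equal length, an entry for each row: "turn": the turn, a rotation vector about the tool's x, y, z in units of 6 degrees (1.0 is 6 degrees), a list of three; "linear": the shift along the tool's x, y, z in units of 25 mm (1.0 is 25 mm), a list of three; "hand": the closure, from 0 (fully open) to 1 (shut). A call has 1 to 12 rows; each row shifts and turns the commanded pose from where the row before left it, along the tool's axes as they then stand; what a row does not reach is not made up. A row lasts 1/12 s, in which the tool goes at most 41.7 mm and 7.16 degrees, less where a joint would pass 70% of its speed; a pose out of reach is approached as far as the arm can. A call is refused whole if a number of a shift passes 1 or a number of a turn 1, either way. A call with a gripper value outside its range is refused whole. The fingers move at their own pace and stop on an object; the grip force is fixed at half the most. Time passes only in rows, so rows that do not move let the fingers close. It gives the time, the measured TCP pose, the force, the opening and the grip force at its end, in the units of the state.
- monitor.state(): the state, without advancing time (a new reading comes with each control period).
- grab_frame(name): name is "scene" or "top" or "wrist"; returns the picture (420x560x3 uint8, red, green, blue); there is no depth.
- camera_params(name): a dict with "fx", "fy", "cx", "cy" (pixels), "k1" (the pictures are not rectified: a ray, as slopes to the right and down, at radius r is drawn at 1 + k1 r^2 times it, then the intrinsics apply), "extrinsics" (4x4, takes a point from camera to world coordinates); the wrist camera has in their place "T_tool_cam" (4x4, takes a point from camera to tool coordinates, whose origin is the TCP and whose axes are the flange's). Camera axes: x right, y down, z forward; pixel columns grow to the right and rows downward; lengths in m; the calibration is good to about 2 mm. A picture is of the moment at which its call begins: read the wrist's pose just before it. camera_params takes no time and is no camera call.
- hand_in(): hands the job in; it is judged then, once.
The state is a dict: "t": time; "qpos": joint angles; "dq": joint speeds; "tau": joint torques, N m; "tool_pos": TCP position; "ee_rot": TCP orientation; "contact_force": force on the tool from outside, world axes, zero at the start; "ft_torque": the same for the moment, N m; "opening": finger opening in m; "gripper_force": force on a finger pad.
Only numpy, scipy, OpenCV 4.12 (cv2) and the standard library are available. Lean on these libraries where they do the work, as an engineer would, in place of code of your own. Each camera call takes 0.05 s, during which the arm holds its last target. There are 200 camera calls.

TASK

Push the flat metal bar square and flat against the fence of the small bench press, and slide it along the fence until the scribed circle with the cross lies right under the point of the punch. Then bring the feed lever down until the punch presses on the bar inside that circle, and let the lever come back up; do not press the punch anywhere else on the bar, leave the bar set there against the fence, and leave the other things where they lie.

Things in the scene. Friction and masses are not known exactly. Their poses are not given: they have to be found in the camera images.
- press: green bench press on a plywood board (fixed). Origin on the bench top exactly below the punch point; x from the front to the column, y along the fence (left seen from the front), z up. Board 18 mm thick, x -135 to 105, y -180 to 320 mm. The head overhangs the work: x -32 to 94, y -29 to 29, z 122 to 205 mm, the ram above it to 240; column behind the fence, lever on the right (-y) side
- fence (a point): point on the fence's flat front face, which the bar goes against, straight behind the punch (press x 22, y 0, z 30 mm). The fence is an aluminium angle along the press's y over the board's whole length; its top is 24 mm above the board
- ram: square steel ram of the press with the collet (24 mm across) and pointed punch (9 mm) at its lower end; moves straight down, geared to the lever, 25 mm per rad. Origin at the punch point. z up
- punch_tip (a point): point of the punch; 55 mm above the bench with the lever up, which is 22 mm above the bar's top face
- feed_lever (a joint): angle of the feed lever, rad: 0 at rest (springs back up by itself, standing 50 degrees above level, toward the front), grows as it is pressed down; at about 0.88 it is level and the punch meets the bar; end stop at 0.94. A few newtons on the knob move it
- lever_knob (a point): centre of the black ball knob (32 mm diameter) at the end of the lever, 150 mm from the pivot
- lever_pivot (a point): axis of the lever, at x 26, y -58, z 166 mm in the press's frame; it turns about the press's y axis, the knob going down and to the front
- bar: loose flat aluminium bar, 44 (x) x 260 (y) x 15 (z) mm, 0.4 kg, lying on the board in front of the fence and left of the punch. Origin at the centre of its underside, x across (its +x long edge goes against the fence), y along, z up. Three 8 mm holes are drilled at y -115, -70 and -25 mm; the place of the fourth is the mark
- mark (a point): centre of the scribed circle (8 mm diameter) and cross on a dark square patch (34 mm) on the bar's top face; at x 0, y +20, z 15 mm in the bar's frame
- back_edge (a point): middle of the bar's long side that faces the fence; at x 22, y 0, z 7.5 mm in the bar's frame
- hex_key_set: bystander: small red hex key holder, 32 x 95 x 22 mm, on the board behind the fence; origin at the centre of its underside
- marker: bystander: marker pen, 17 x 130 x 17 mm, lying on the board behind the fence; origin at its underside
- wood_block_1: bystander: small brown block, 50 x 50 x 22 mm, on the board behind the fence on the right; origin at the centre of its underside
- tape_measure: bystander: tape measure, 38 x 76 x 64 mm, on the bench left of the board; origin at the centre of its underside
- wrench_2: bystander: small open-ended spanner, 23 x 150 x 8 mm, lying on the board's front right corner; origin at its underside

How it is judged:
On the way, in this order (a step that is already met when the one before it is completed fails the run):
1. the bar lies square against the fence with the scribed circle under the punch point, the punch still clear of it (angle between the x axis of bar and the x axis of press, either way round below 0.025 rad and x of back_edge in the frame of press above 0.0195 m and horizontal distance between mark and punch_tip below 0.004 m and contact force between ram and bar below 0.5 N), for 0.3 s.
2. the punch is pressed on the bar inside the circle (horizontal distance between mark and punch_tip below 0.004 m and contact force between ram and bar above 3 N), for 0.15 s.
At the end, for the whole second after the job is handed in: The punch was pressed on the bar (over 3 N) with the mark under it; now the lever is up (under 0.1 rad) and the bar lies flat, at rest, against the fence (gap at its middle under 2.5 mm, square to 0.025 rad), its mark within 4 mm horizontally of the punch point (angle between the x axis of bar and the x axis of press, either way round below 0.025 rad and x of back_edge in the frame of press above 0.0195 m and horizontal distance between mark and punch_tip below 0.004 m and value of joint feed_lever below 0.1 rad and linear speed of bar below 0.01 m/s and angle between bar's own z axis and vertical below 0.03 rad); the robot touches nothing.
It fails at once if the punch pressed on the bar outside the circle (contact force between ram and bar above 1 N and horizontal distance between mark and punch_tip above 0.005 m).
It fails at once if a bystander (hex key holder, marker, block, tape measure or spanner) was moved by more than 30 mm (distance of any of hex_key_set, marker, wood_block_1, tape_measure, wrench_2 from where it was at the start of the episode above 0.03 m).
It also fails if it takes over 58 s, if anything falls off the work surface, if the arm or the gripper's body presses on something with over 40 N, if the wrist force passes 120 N, or if a joint passes its speed limit or range.

## Working session

There is one attempt and no reset: what is moved stays moved. The work goes in short steps, Python scripts to look and compute and a tool call to move; the robot and the scene stay as the last step left them, time stands still between calls to the robot, and variables do not carry over. Pictures are saved under pics/ and viewed, at most 10 in all, crops included, and the job is handed in when it is done.

Besides the shell and the picture viewer there is one more tool, called after "Emit:" by a JSON object that holds its "name" and its "arguments". jog_arm: Moves the arm, as the interface text tells. Its arguments: {"type":"object","properties":{"turn":{"type":"array"},"linear":{"type":"array"},"hand":{"type":"array"}},"required":["turn","linear","hand"]}

```bash
mkdir -p pics
python3 - <<'E'
from rig import *
import cv2
for n in("scene","top"):
    f=grab_frame(n); cv2.imwrite(f"pics/{n}0.png",f[:,:,::-1])
    p=camera_params(n); print(n,{k:(v if not hasattr(v,'tolist') else v.tolist()) for k,v in p.items()})
print(camera_params("wrist")); print(monitor.state())
E
```

```text
scene {'fx': 521.2102593274356, 'fy': 521.2102593274356, 'cx': 271.8863942321169, 'cy': 211.7612643486868, 'k1': -0.13474694864085196, 'extrinsics': [[0.516789018531552, -0.35118785903467237, 0.7807664170491956, -0.6044533278911595], [-0.8560629110196711, -0.20213624797659735, 0.4757070838556748, -0.6962050926939855], [-0.009241358218446263, -0.9142253687798139, -0.4051006941214637, 0.775745974214576], [0.0, 0.0, 0.0, 1.0]]}
top {'fx': 473.9700391089793, 'fy': 473.9700391089793, 'cx': 275.71913728227463, 'cy': 208.71214621375196, 'k1': -0.10376673008084551, 'extrinsics': [[0.015228168696299922, -0.9962500242522062, 0.0851703707614058, 0.4369262327210815], [-0.9998812682740817, -0.0153735156666273, -0.0010508904137796048, 0.0273056620668361], [0.002356317629447277, -0.08514425519978584, -0.9963658482574073, 1.2978957414039054], [0.0, 0.0, 0.0, 1.0]]}
{'fx': 307.3045817072085, 'fy': 307.3045817072085, 'cx': 279.725553731094, 'cy': 207.2714912635928, 'k1': -0.0653512643653677, 'T_tool_cam': array([[-9.21387489e-04, -9.61035613e-01, -2.76423049e-01,
         7.16756593e-02],
       [ 9.9
[... 233 characters left out ...]
000e+00]])}
{'t': 0.1, 'qpos': array([-1.35606316e+00,  2.21128479e-01,  1.52749637e+00, -3.96251316e-06,
        1.39468543e+00, -1.26134798e-01]), 'dq': array([-0.00055774, -0.00305383, -0.0016146 , -0.00091914, -0.000107  ,
       -0.00114309]), 'tau': array([ 1.70085033e-03, -4.98241675e+01, -3.90546548e+01, -2.53233311e-04,
        5.57679188e-03, -2.93080018e-05]), 'tool_pos': array([ 0.20880636, -0.58854907,  0.24732042]), 'ee_rot': array([-8.57881739e-04,  9.85510829e-01,  1.69610341e-01, -3.99805682e-05]), 'contact_force': array([-0.16840905, -0.20597013, -0.21163069]), 'ft_torque': array([-0.0012191 ,  0.01838245, -0.00961355]), 'gripper_force': 0.0, 'opening': 0.08539056265643492}
```

View pics/scene0.png

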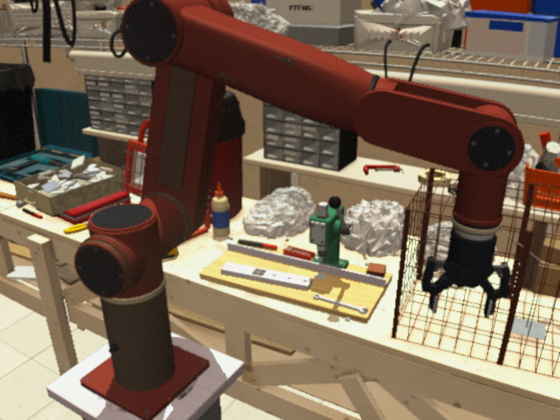

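View pics/top0.png

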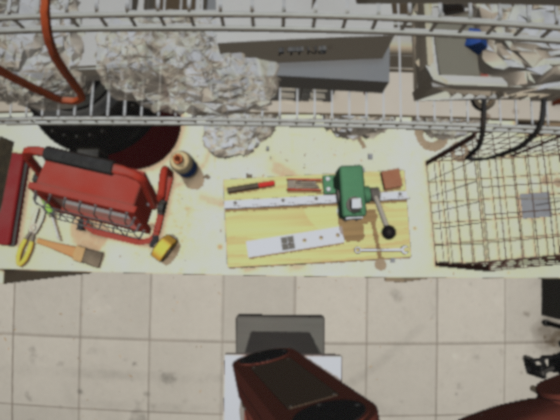

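The scene picture shows the press at about (330,235), the bar at (265,275) and the cage on the right. In the top picture the bar spans columns 247-343 at rows 230-255. The mark is at (288,242), the press head at (351,192), the knob at (388,232) and the fence at row ~200.

```bash
cat > h.py <<'E'
import numpy as np, cv2
from rig import *
from scipy.spatial.transform import Rotation as R
def cam(n,st=None):
    p=camera_params(n)
    if n=="wrist":
        q=st["ee_rot"]; T=np.eye(4); T[:3,:3]=R.from_quat([q[1],q[2],q[3],q[0]]).as_matrix(); T[:3,3]=st["tool_pos"]
        p["extrinsics"]=T@p["T_tool_cam"]
    p["extrinsics"]=np.array(p["extrinsics"]); return p
def ray(p,uv):
    uv=np.atleast_2d(uv).astype(float)
    d=np.c_[(uv[:,0]-p["cx"])/p["fx"],(uv[:,1]-p["cy"])/p["fy"]]; s=d.copy()
    for _ in range(20): s=d/(1+p["k1"]*(s**2).sum(1,keepdims=True))
    E=p["extrinsics"]; return E[:3,3],np.c_[s,np.ones(len(s))]@E[:3,:3].T
def onz(p,uv,z):
    o,d=ray(p,uv); return o+d*((z-o[2])/d[:,2])[:,None]
def proj(p,X):
    E=p["extrinsics"]; c=(np.atleast_2d(X)-E[:3,3])@E[:3,:3]; s=c[:,:2]/c[:,2:]
    s=s*(1+p["k1"]*(s**2).sum(1,keepdims=True)); return s*[p["fx"],p["fy"]]+[p["cx"],p["cy"]]
def tri(p1,u1,p2,u2):
    o1,d1=ray(p1,u1); o2,d2=ray(p2,u2); d1=d1[0];d2=d2[0]
    s,t=np.linalg.lstsq(np.c_[d1,-d2],o2-o1,rcond=None)[0]
    a,b=o1+s*d1,o2+t*d2; return (a+b)/2,np.linalg.norm(a-b)
E
python3 - <<'E'
import cv2
t=cv2.imread("pics/top0.png")[150:285,210:430]; s=cv2.imread("pics/scene0.png")[185:325,190:400]
t=cv2.resize(t,(800,491),interpolation=cv2.INTER_CUBIC); s=cv2.resize(s,(800,533),interpolation=cv2.INTER_CUBIC)
cv2.imwrite("pics/tc.png",t); cv2.imwrite("pics/sc.png",s)
E
```

```text
(no output)
```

View pics/tc.png

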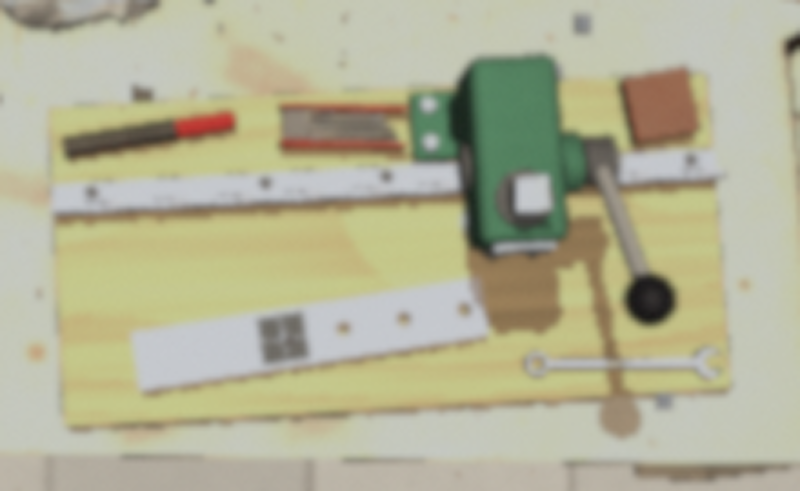

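View pics/sc.png

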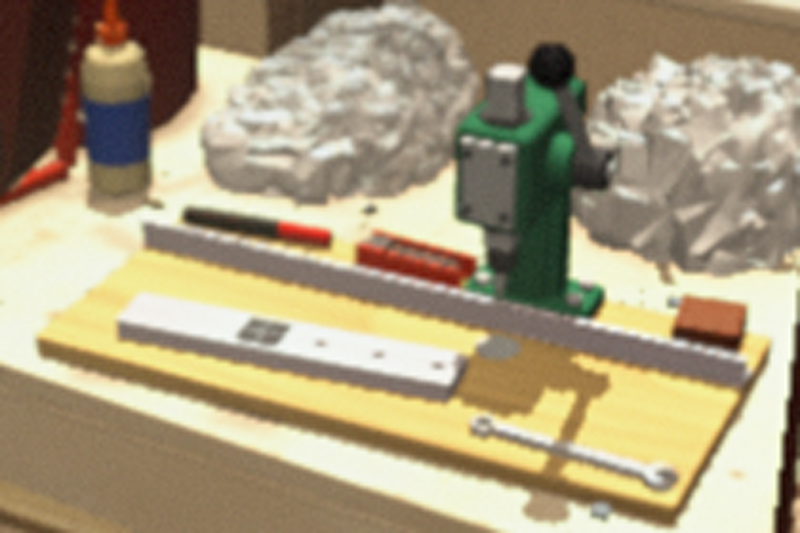

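The crops show the bar's corners (tc pixels) at about (132,335), (472,281), (487,336) and (142,391), with the mark at (284,338). The fence's front line runs from (55,214) to (718,180). The board corners are (50,108), (66,427), (730,390) and (707,75), and the knob is at (650,298) in tc and (551,65) in sc. The bar is turned about 6° from the fence.

Run:
```python
from h import *
np.set_printoptions(precision=4,suppress=True)
T=cam("top");S=cam("scene")
tf=lambda L:np.array(L,float)/[800/220,491/135]+[210,150]-0.36
sf=lambda L:np.array(L,float)/[800/210,533/140]+[190,185]-0.37
b=onz(T,tf([(50,108),(66,427),(730,390),(707,75)]),.018)
print("board BL FL FR BR\n",b,np.linalg.norm(np.diff(b,axis=0,append=b[:1]),axis=1))
f=onz(T,tf([(55,214),(718,180)]),.042); print("fence",f)
c=onz(T,tf([(132,335),(472,281),(487,336),(142,391)]),.033)
print("bar",c,np.linalg.norm(np.diff(c,axis=0,append=c[:1]),axis=1))
print("mark tri",tri(T,tf([(284,338)]),S,sf([(264,331)])),onz(T,tf([(284,338)]),.033))
print("hole3 tri",tri(T,tf([(464,309)]),S,sf([(438,366)])))
print("knob tri",tri(T,tf([(650,298)]),S,sf([(551,65)])))
e=b[3]-b[0]; yaw1=np.arctan2(e[0],-e[1]); e=b[2]-b[1]; yaw2=np.arctan2(e[0],-e[1]); e=f[1]-f[0]; yaw3=np.arctan2(e[0],-e[1]);print("yaws",yaw1,yaw2,yaw3)
yaw=(yaw1+yaw2+yaw3)/3; ex=np.array([np.cos(yaw),np.sin(yaw),0]);ey=np.array([-np.sin(yaw),np.cos(yaw),0])
L=np.array([[-0.135+.24,.320],[-.135,.320],[-.135,-.18],[.105,-.18]])
o=(b-np.c_[L[:,:1]*ex+L[:,1:]*ey]).mean(0);print("press o",o,"yaw",yaw)
for n,x in(("mark",onz(T,tf([(284,338)]),.033)[0]),("knob",tri(T,tf([(650,298)]),S,sf([(551,65)]))[0]),("f0",f[0]),("f1",f[1]),*[("c",q) for q in c]):
  print(n,(x-o)@ex,(x-o)@ey,x[2])
```

```text
board BL FL FR BR
 [[ 0.6246  0.1699  0.018 ]
 [ 0.387   0.1524  0.018 ]
 [ 0.4208 -0.3416  0.018 ]
 [ 0.6581 -0.3259  0.018 ]] [0.2382 0.4951 0.2378 0.497 ]
fence [[ 0.5428  0.1616  0.042 ]
 [ 0.5756 -0.3267  0.042 ]]
bar [[ 0.4555  0.104   0.033 ]
 [ 0.4988 -0.1453  0.033 ]
 [ 0.4586 -0.1565  0.033 ]
 [ 0.4147  0.0959  0.033 ]] [0.253  0.0418 0.2562 0.0416]
mark tri (array([ 0.4547, -0.007 ,  0.0335]), np.float64(0.0009835576289500714)) [[ 0.455  -0.0074  0.033 ]]
hole3 tri (array([ 0.4779, -0.1392,  0.0319]), np.float64(0.0010443323539732201))
knob tri (array([ 0.4777, -0.2169,  0.2812]), np.float64(0.0016704830781654988))
yaws 0.06745396663988708 0.068334813074119 0.06699312977508484
press o [ 0.5423 -0.1551  0.018 ] yaw 0.06759396982969697
mark -0.07709378444054103 0.1532394599308866 0.03299999999999992
knob -0.06866588758068515 -0.05732421509029054 0.2812166543397291
f0 0.02191073921006168 0.31596687531696394 0.04200000000000004
f1 0.021616697580313475 -0.17341726628150514 0.04200000000000004
c -0.06910709333986227 0.2643473852465785 0.03299999999999992
c -0.04268996234601026 0.01275266417386282 0.03299999999999992
c -0.0836182352385487 0.004222999305040422 0.03299999999999992
c -0.11032914106593772 0.25900887818903956 0.03299999999999992
```

Emit:
{"name": "jog_arm", "arguments": {"turn": [[0,0,0],[0,0,0],[0,0,0],[0,0,0],[0,0,0],[0,0,0],[0,0,0],[0,0,0],[0,0,0],[0,0,0],[0,0,0],[0,0,0]], "linear": [[0.575,-0.9,0],[0.575,-0.9,0],[0.575,-0.9,0],[0.575,-0.9,0],[0.575,-0.9,0],[0.575,-0.9,0],[0.575,-0.9,0],[0.575,-0.9,0],[0.575,-0.9,0],[0.575,-0.9,0],[0.575,-0.9,0],[0.575,-0.9,0]], "hand": [0,0,0,0,0,0,0,0,0,0,0,0]}}

```text
t: 1.1
tool_pos: [0.2811, -0.2755, 0.2479]
ee_rot: [-0.0, 0.986, 0.169, -0.0]
contact_force: [0.6, 0.7, 0.6]
opening: 0.0853
gripper_force: 0.0
```

Emit:
{"name": "jog_arm", "arguments": {"turn": [[0,0,0],[0,0,0],[0,0,0],[0,0,-1],[0,0,-1],[0,0,-1],[0,0,-1],[0,0,-1],[0,0,-1],[0,0,-1],[0,0,-1],[0,0,-1]], "linear": [[0.575,-0.9,0],[0.575,-0.9,0],[0.575,-0.9,0],[0,0,0],[0,0,0],[0,0,0],[0,0,0],[0,0,0],[0,0,0],[0,0,0],[0,0,0],[0,0,0]], "hand": [0,0,0,0,0,0,0,0,0,0,0,0]}}

```text
t: 2.1
tool_pos: [0.2991, -0.1987, 0.2479]
ee_rot: [-0.0, 0.8, 0.601, -0.0]
contact_force: [0.1, 0.9, -0.1]
opening: 0.0855
gripper_force: 0.0
```

Emit:
{"name": "jog_arm", "arguments": {"turn": [[0,0,-1],[0,0,-1],[0,0,-1],[0,0,-1],[0,0,-1],[0,0,-1],[0,0,-1],[0,0,-1],[0,0,-1],[0,0,-1],[0,0,-1],[0,0,-1]], "linear": [[0,0,0],[0,0,0],[0,0,0],[0,0,0],[0,0,0],[0,0,0],[0,0,0],[0,0,0],[0,0,0],[0,0,0],[0,0,0],[0,0,0]], "hand": [0,0,0,0,0,0,0,0,0,0,0,0]}}

```text
t: 3.1
tool_pos: [0.2991, -0.1987, 0.2479]
ee_rot: [-0.0, 0.294, 0.956, 0.0]
contact_force: [-0.6, 0.7, 1.0]
opening: 0.0855
gripper_force: 0.0
```

Emit:
{"name": "jog_arm", "arguments": {"turn": [[0,0,-1],[0,0,-1],[0,0,-1],[0,0,-1],[0,0,-1],[0,0,-1],[0,0,-0.4],[0,0,0]], "linear": [[0,0,0],[0,0,0],[0,0,0],[0,0,0],[0,0,0],[0,0,0],[0,0,0],[0,0,0]], "hand": [0,0,0,0,0,0,0,0]}}

```text
t: 3.77
tool_pos: [0.2991, -0.1987, 0.248]
ee_rot: [-0.0, -0.035, 0.999, 0.0]
contact_force: [0.3, 0.1, -0.6]
opening: 0.0856
gripper_force: 0.0
```

Emit:
{"name": "jog_arm", "arguments": {"turn": [[0,0,0],[0,0,0],[0,0,0],[0,0,0],[0,0,0],[0,0,0],[0,0,0],[0,0,0],[0,0,0],[0,0,0],[0,0,0]], "linear": [[-0.5,0.8,0.2],[-0.5,0.8,0.2],[-0.5,0.8,0.2],[-0.5,0.8,0.2],[-0.5,0.8,0.9],[-0.5,0.8,0.9],[-0.5,0.8,0.9],[-0.5,0.8,0.9],[-0.22,0.08,1],[0,0,1],[0,0,0]], "hand": [0,0,0,0,0,0,0,0,0,0,0]}}

```text
t: 4.68
tool_pos: [0.3897, -0.0284, 0.0837]
ee_rot: [-0.004, -0.034, 0.999, 0.001]
contact_force: [-0.7, 0.8, -1.6]
opening: 0.0851
gripper_force: 0.0
```

Run:
```python
from h import *
st=monitor.state(); f=grab_frame("wrist"); cv2.imwrite("pics/w1.png",f[:,:,::-1]); print(st["tool_pos"],st["ee_rot"])
```

```text
[ 0.38968706 -0.02840868  0.08368668] [-0.00440627 -0.0341747   0.99940521  0.00138094]
```

View pics/w1.png

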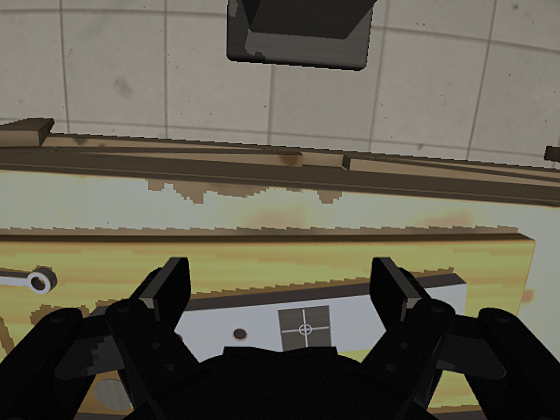

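The wrist picture looks down with the robot at the top. The fingertips are at (175,265) and (385,265), in front of the bar's front edge, with the mark at (305,329) and a hole at (240,334). The way down onto the board is clear.

Emit:
{"name": "jog_arm", "arguments": {"turn": [[0,0,0],[0,0,0],[0,0,0],[0,0,0],[0,0,0]], "linear": [[0,0,0.8],[0,0,0.7],[0,0,0.4],[0,0,0],[0,0,0]], "hand": [0,0,0,0,0]}}

```text
t: 5.15
tool_pos: [0.394, -0.0305, 0.042]
ee_rot: [0.0, -0.034, 0.999, -0.0]
contact_force: [0.2, -1.6, 1.0]
opening: 0.0858
gripper_force: 0.0
```

Emit:
{"name": "jog_arm", "arguments": {"turn": [[0,0,0],[0,0,0],[0,0,0]], "linear": [[0,0,0.2],[0,0,0.1],[0,0,0]], "hand": [0,0,0]}}

```text
t: 5.4
tool_pos: [0.3938, -0.0302, 0.0337]
ee_rot: [0.0, -0.034, 0.999, -0.0]
contact_force: [-0.3, -0.1, -0.2]
opening: 0.0856
gripper_force: 0.0
```

Emit:
{"name": "jog_arm", "arguments": {"turn": [[0,0,0],[0,0,0],[0,0,0]], "linear": [[0,0,0.2],[0,0,0.1],[0,0,0]], "hand": [0,0,0]}}

```text
t: 5.65
tool_pos: [0.393, -0.0299, 0.0252]
ee_rot: [-0.001, -0.034, 0.999, 0.0]
contact_force: [-0.0, 0.3, 0.5]
opening: 0.0853
gripper_force: 0.0
```

Emit:
{"name": "jog_arm", "arguments": {"turn": [[0,0,0],[0,0,0],[0,0,0],[0,0,0],[0,0,0],[0,0,0],[0,0,0],[0,0,0],[0,0,0],[0,0,0],[0,0,0],[0,0,0]], "linear": [[-0.32,0,0],[-0.32,0,0],[-0.32,0,0],[-0.32,0,0],[-0.32,0,0],[-0.32,0,0],[-0.32,0,0],[-0.32,0,0],[-0.32,0,0],[-0.32,0,0],[-0.32,0,0],[-0.2,0,0]], "hand": [0,0,0,0,0,0,0,0,0,0,0,0]}}

```text
t: 6.65
tool_pos: [0.4867, -0.0235, 0.0254]
ee_rot: [-0.001, -0.034, 0.999, 0.0]
contact_force: [-3.4, 0.4, 1.3]
opening: 0.0852
gripper_force: 1.8
```

Emit:
{"name": "jog_arm", "arguments": {"turn": [[0,0,0],[0,0,0],[0,0,0],[0,0,0],[0,0,0]], "linear": [[-0.1,0,0],[-0.1,0,0],[-0.1,0,0],[-0.1,0,0],[0,0,0]], "hand": [0,0,0,0,0]}}

```text
t: 7.07
tool_pos: [0.4962, -0.0229, 0.0256]
ee_rot: [-0.0, -0.034, 0.999, 0.0]
contact_force: [-2.1, 0.2, 1.1]
opening: 0.0852
gripper_force: 1.1
```

Emit:
{"name": "jog_arm", "arguments": {"turn": [[0,0,0],[0,0,0],[0,0,0],[0,0,0]], "linear": [[-0.08,0,0],[-0.08,0,0],[0,0,0],[0,0,0]], "hand": [0,0,0,0]}}

```text
t: 7.4
tool_pos: [0.5002, -0.0226, 0.0256]
ee_rot: [-0.0, -0.034, 0.999, 0.0]
contact_force: [-2.4, -1.1, -0.2]
opening: 0.0855
gripper_force: 1.1
```

Emit:
{"name": "jog_arm", "arguments": {"turn": [[0,0,0],[0,0,0],[0,0,0]], "linear": [[-0.08,0,0],[0,0,0],[0,0,0]], "hand": [0,0,0]}}

```text
t: 7.65
tool_pos: [0.5004, -0.0227, 0.0255]
ee_rot: [-0.002, -0.035, 0.999, 0.0]
contact_force: [-9.9, -1.4, 7.0]
opening: 0.0853
gripper_force: 5.0
```

Emit:
{"name": "jog_arm", "arguments": {"turn": [[0,0,0],[0,0,0],[0,0,0],[0,0,0],[0,0,0],[0,0,0],[0,0,0],[0,0,0],[0,0,0],[0,0,0],[0,0,0]], "linear": [[0.6,0,0],[0,0,-1],[0,0,-1],[0,0,-1],[-0.3,1,0],[-0.3,1,0],[-0.3,1,0],[-0.3,1,0],[-0.3,1,0],[-0.3,1,0],[-0.2,0.6,0]], "hand": [0,0,0,0,1,1,1,1,1,1,1]}}

```text
t: 8.57
tool_pos: [0.5271, 0.147, 0.1014]
ee_rot: [0.001, -0.035, 0.999, 0.001]
contact_force: [-0.3, -0.3, -0.8]
opening: 0.0008
gripper_force: 0.0
```

Emit:
{"name": "jog_arm", "arguments": {"turn": [[0,0,0],[0,0,0]], "linear": [[0,0,0],[0,0,0]], "hand": [1,1]}}

```text
t: 8.73
tool_pos: [0.5264, 0.1451, 0.101]
ee_rot: [0.001, -0.035, 0.999, -0.0]
contact_force: [1.2, -0.5, 0.0]
opening: -0.0
gripper_force: 0.0
```

Run:
```python
from h import *
t=grab_frame("top")[:,:,::-1]; s=grab_frame("scene")[:,:,::-1]; cv2.imwrite("pics/t2.png",t);cv2.imwrite("pics/s2.png",s)
st=monitor.state(); w=grab_frame("wrist")[:,:,::-1]; cv2.imwrite("pics/w2.png",w); print(st["tool_pos"],st["ee_rot"])
a=cv2.resize(t[150:285,210:430],(400,245),interpolation=cv2.INTER_CUBIC)
b=cv2.resize(s[185:325,190:400],(400,267),interpolation=cv2.INTER_CUBIC)
z=np.zeros((600,800,3),np.uint8); z[:245,:400]=a; z[:267,400:]=b; z[270:585,190:610]=cv2.resize(w,(420,315))
cv2.imwrite("pics/c2.png",z)
```

```text
[0.52591452 0.14386779 0.10081   ] [ 1.88174036e-04 -3.41852842e-02  9.99415488e-01 -1.12314931e-04]
```

View pics/c2.png

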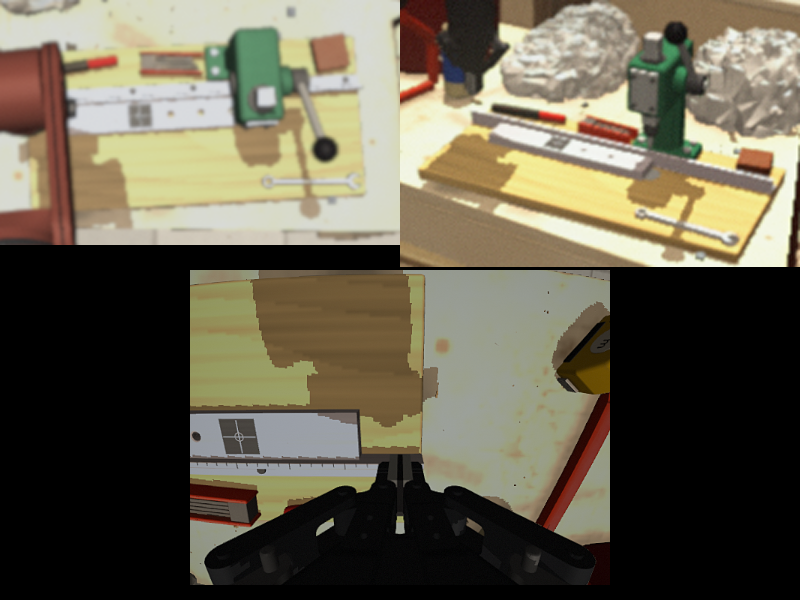

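The combined picture shows the bar square against the fence in all three views. The mark is at about wrist pixel (65,221), the bar's left end is at wrist column ~225, and the closed fingers are left of the bar end.

```bash
cat >> h.py <<'E'
O=np.array([.5423,-.1551,0]); YAW=.0676
P=np.array([[np.cos(YAW),np.sin(YAW),0],[-np.sin(YAW),np.cos(YAW),0],[0,0,1]])
pr=lambda X:(np.atleast_2d(X)-O)@P.T
def patch(f,roi):
    "centre of dark square patch: fill min-area rect"
    x0,y0,x1,y1=roi; g=cv2.GaussianBlur(cv2.cvtColor(np.ascontiguousarray(f[y0:y1,x0:x1]),cv2.COLOR_BGR2GRAY),(3,3),0)
    m=cv2.morphologyEx((g<125).astype(np.uint8),cv2.MORPH_CLOSE,np.ones((7,7)))
    cs=[c for c in cv2.findContours(m,0,1)[0] if cv2.contourArea(c)>60]
    return [(np.add(cv2.minAreaRect(c)[0],(x0,y0)),cv2.minAreaRect(c)[1]) for c in cs]
E
python3 - <<'E'
from h import *
np.set_printoptions(precision=4,suppress=True)
st=monitor.state(); W=cam("wrist",st); w=cv2.imread("pics/w2.png")
for r in patch(w,(30,192,110,252)): print(r, pr(onz(W,r[0],.033)))
print("left end",pr(onz(W,[(225,189),(225,248)],.033)))
print("punch-centre tcp",pr(st["tool_pos"]))
t=cv2.imread("pics/t2.png")
for r in patch(t,(275,202,299,226)): print("top",r,pr(onz(cam("top"),r[0],.033)))
print("fence front edge at col 150.. gray col", w[240:285:1,150].mean(1).astype(int))
E
```

```text
(array([ 69.5, 224.5]), (53.0, 79.0)) [[0.0033 0.1539 0.033 ]]
left end [[-0.0213  0.2637  0.033 ]
 [ 0.02    0.2616  0.033 ]]
punch-centre tcp [[0.0038 0.2991 0.1008]]
fence front edge at col 150.. gray col [159 160 159 160 160 160 160 161 170 111  97 104  81  50  50  51  48  34
 129 167 162 162 160 161 160 154 160 160 160 160 160 160 159 162 159 141
 133 132 134 134 135 137 138 138 138]
```

Emit:
{"name": "jog_arm", "arguments": {"turn": [[0,0,0],[0,0,0],[0,0,0],[0,0,0],[0,0,0]], "linear": [[0.15,0,0.9],[0,0,0.8],[0,0,0.6],[0,0,0.1],[0,0,0]], "hand": [1,1,1,1,1]}}

```text
t: 9.3
tool_pos: [0.5211, 0.1432, 0.0398]
ee_rot: [-0.001, -0.034, 0.999, -0.0]
contact_force: [0.1, -0.1, 0.1]
opening: -0.0005
gripper_force: 0.0
```

Emit:
{"name": "jog_arm", "arguments": {"turn": [[0,0,0],[0,0,0],[0,0,0],[0,0,0],[0,0,0]], "linear": [[0,-0.25,0],[0,-0.25,0],[0,-0.25,0],[0,-0.25,0],[0,-0.2,0]], "hand": [1,1,1,1,1]}}

```text
t: 9.72
tool_pos: [0.5248, 0.1139, 0.0417]
ee_rot: [0.001, -0.034, 0.999, 0.001]
contact_force: [-0.5, 5.2, 1.8]
opening: -0.0002
gripper_force: 2.8
```

Emit:
{"name": "jog_arm", "arguments": {"turn": [[0,0,0],[0,0,0],[0,0,0],[0,0,0],[0,0,0],[0,0,0],[0,0,0],[0,0,0],[0,0,0],[0,0,0],[0,0,0],[0,0,0]], "linear": [[0,-0.3,0],[0,-0.3,0],[0,-0.3,0],[0,-0.3,0],[0,-0.3,0],[0,-0.3,0],[0,-0.3,0],[0,-0.3,0],[0,-0.3,0],[0,-0.3,0],[0,-0.3,0],[0,-0.3,0]], "hand": [1,1,1,1,1,1,1,1,1,1,1,1]}}

```text
t: 10.72
tool_pos: [0.5309, 0.0247, 0.0417]
ee_rot: [0.001, -0.034, 0.999, 0.001]
contact_force: [-0.3, 5.7, 3.4]
opening: 0.0
gripper_force: 3.3
```

Emit:
{"name": "jog_arm", "arguments": {"turn": [[0,0,0],[0,0,0],[0,0,0],[0,0,0],[0,0,0],[0,0,0],[0,0,0],[0,0,0],[0,0,0],[0,0,0]], "linear": [[0,-0.25,0],[0,-0.25,0],[0,-0.25,0],[0,-0.25,0],[0,-0.25,0],[0,-0.25,0],[0,-0.2,0],[0,-0.1,0],[0,0,0],[0,0,0]], "hand": [1,1,1,1,1,1,1,1,1,1]}}

```text
t: 11.55
tool_pos: [0.534, -0.0206, 0.0416]
ee_rot: [0.001, -0.034, 0.999, -0.0]
contact_force: [-0.2, 2.9, 4.8]
opening: 0.0002
gripper_force: 2.4
```

Run:
```python
from h import *
t=grab_frame("top")[:,:,::-1]; s=grab_frame("scene")[:,:,::-1]; cv2.imwrite("pics/t3.png",t);cv2.imwrite("pics/s3.png",s)
st=monitor.state(); w=grab_frame("wrist")[:,:,::-1]; cv2.imwrite("pics/w3.png",w); print(st["tool_pos"],pr(st["tool_pos"]),st["contact_force"])
b=cv2.resize(s[225:295,250:380],(800,431),interpolation=cv2.INTER_CUBIC)
z=np.zeros((600,800,3),np.uint8); z[:431]=b; z[431:,:280]=cv2.resize(w,(280,210))[-169:]; z[431:,300:576]=cv2.resize(t[150:285,210:430],(276,169))
cv2.imwrite("pics/c3.png",z)
```

```text
[ 0.53397716 -0.02055693  0.04152805] [[0.00078436 0.13479796 0.04152805]] [-0.92245081  3.2244267   6.0848535 ]
```

View pics/c3.png

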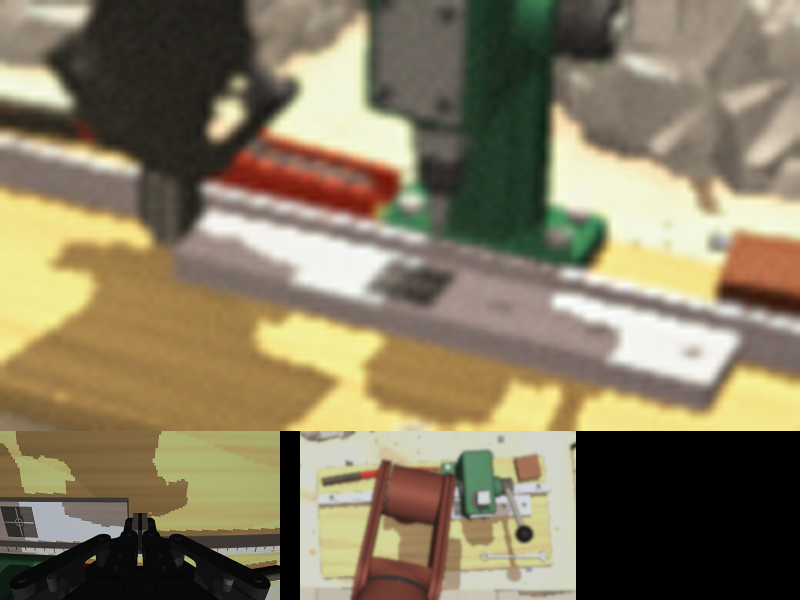

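The picture shows the bar against the fence with the finger on its left end. The mark is at crop (412,283), the punch tip at about (441,230), and the wrist view shows the circle near (36,264).

Run:
```python
from h import *
np.set_printoptions(precision=4,suppress=True)
st=monitor.state(); W=cam("wrist",st); S=cam("scene"); w=cv2.imread("pics/w3.png"); s=cv2.imread("pics/s3.png")
print("wrist circle",pr(onz(W,(36,264),.033)))
for r in patch(w,(0,225,78,300)): print("wr patch",r,pr(onz(W,r[0],.033)))
for r in patch(s,(304,262,330,280)): print("sc patch",r,pr(onz(S,r[0],.033)))
T=lambda L:np.array(L,float)/[800/130,431/70]+[250,225]-.42
print("sc patch man",T((412,283)),pr(onz(S,T((412,283)),.033)))
tow=lambda p:O+np.array(p)@P
print("pred punch tip",proj(S,tow([0,0,.055])),"seen",T((441,228)),"pred target",proj(S,tow([0,0,.033])), "1mm y", proj(S,tow([0,.001,.033])))
print("left end",pr(onz(W,[(255,(498-431+41)*2)],.033)))
```

```text
wrist circle [[0.0009 0.0111 0.033 ]]
wr patch (array([ 38.5, 262. ]), (74.0, 77.0)) [[-0.0002  0.0128  0.033 ]]
sc patch (array([316.5, 270.5]), (17.0, 25.0)) [[-0.0003  0.0123  0.033 ]]
sc patch man [316.53   270.5429] [[-0.0004  0.0122  0.033 ]]
pred punch tip [[320.849  264.5926]] seen [321.2425 261.6102] pred target [[320.6033 271.4392]] 1mm y [[320.2724 271.3595]]
left end [[-0.0249  0.1234  0.033 ]]
```

Emit:
{"name": "jog_arm", "arguments": {"turn": [[0,0,0],[0,0,0],[0,0,0],[0,0,0],[0,0,0]], "linear": [[0,-0.12,-0.05],[0,-0.12,0],[0,-0.12,0],[0,0,0],[0,0,0]], "hand": [1,1,1,1,1]}}

```text
t: 12.12
tool_pos: [0.5339, -0.0298, 0.042]
ee_rot: [-0.0, -0.034, 0.999, -0.0]
contact_force: [-0.5, 2.1, 2.2]
opening: 0.0001
gripper_force: 1.5
```

Emit:
{"name": "jog_arm", "arguments": {"turn": [[0,0,0],[0,0,0],[0,0,0],[0,0,0],[0,-1,0],[0,-1,0],[0,-1,0],[0,-1,0],[0,-0.5,0],[0,0,0],[0,0,0],[0,0,0]], "linear": [[0,0.3,0],[0,0,-1],[0,0,-1],[0.8,0,-1],[0.8,0,0],[0.8,0,0],[0.7,0,0],[0.7,-0.4,0],[0.5,-0.4,0],[0,-0.4,0],[0,0,0],[0,0,0]], "hand": [1,1,1,1,1,1,1,1,1,1,1,1]}}

```text
t: 13.12
tool_pos: [0.431, -0.0598, 0.1014]
ee_rot: [0.234, -0.032, 0.972, 0.007]
contact_force: [1.1, -0.1, 0.3]
opening: 0.0002
gripper_force: 0.0
```

Run:
```python
from h import *
t=grab_frame("top")[:,:,::-1]; s=grab_frame("scene")[:,:,::-1]; cv2.imwrite("pics/t4.png",t);cv2.imwrite("pics/s4.png",s)
st=monitor.state(); w=grab_frame("wrist")[:,:,::-1]; cv2.imwrite("pics/w4.png",w); print(st["tool_pos"],pr(st["tool_pos"]),st["ee_rot"])
W=cam("wrist",st); print(proj(W,O+np.array([[0,0,.055],[0,0,.033]])@P))
```

```text
[ 0.43160973 -0.05919972  0.10166525] [[-0.10395953  0.10315821  0.10166525]] [ 0.23360923 -0.03349075  0.97172333  0.00767278]
[[152.48690889 299.97343046]
 [159.85099433 277.15030719]]
```

View pics/w4.png

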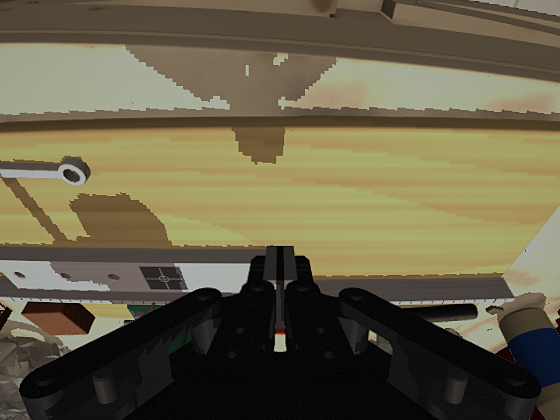

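The wrist picture shows the bar on the fence, with the mark at about (163,278) against a predicted (160,277) for the punch point. I'll zoom in to find the punch.

Run:
```python
import cv2,numpy as np
w=cv2.imread("pics/w4.png")[240:345,105:235]; s=cv2.imread("pics/s4.png")[222:292,300:365]
z=np.zeros((600,800,3),np.uint8); a=cv2.resize(w,(520,420),interpolation=cv2.INTER_NEAREST); z[:420,:520]=cv2.convertScaleAbs(a,alpha=1.6); z[:300,521:799]=cv2.resize(s,(278,300),interpolation=cv2.INTER_CUBIC)
cv2.imwrite("pics/c4.png",z)
```

View pics/c4.png

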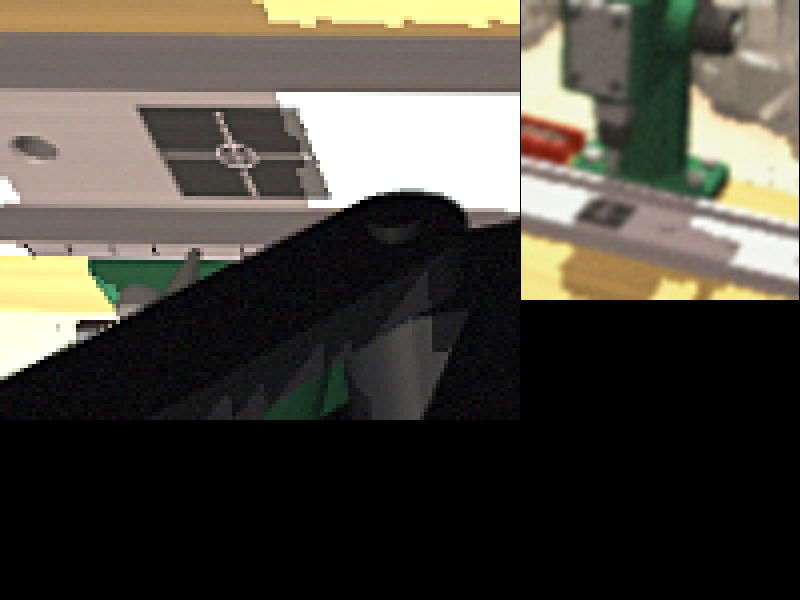

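The zoom shows the punch tip at crop (194,252), which is wrist pixel (153.4,302.9). The circle centre is at crop (237,153), wrist pixel (164.1,278.1).

Run:
```python
from h import *
np.set_printoptions(precision=4,suppress=True)
W=cam("wrist",monitor.state()); S=cam("scene")
tip,mk=(153.4,302.6),(164.1,278.1)
o,d=ray(W,tip); a=pr(o)[0]; b=P@d[0]; print("tip on x=0:",a-b*a[0]/b[0])
print("mark",pr(onz(W,mk,.033)))
sc=lambda p:np.array(p)/[278/65,300/70]+[300,222]-.38
st,sm=sc((611-521,166)),sc((606-521,212)); print(st,sm)
r=tri(W,tip,S,st); print("tip tri",pr(r[0]),r[1]); r=tri(W,mk,S,sm); print("mark tri",pr(r[0]),r[1])
print("scene only: mark",pr(onz(S,sm,.033)),"tip at z.055",pr(onz(S,st,.055)))
```

```text
tip on x=0: [0.     0.0018 0.0572]
mark [[0.0011 0.0039 0.033 ]]
[320.6632 260.3533] [319.4941 271.0867]
tip tri [[0.0016 0.0024 0.0618]] 0.009500895690379362
mark tri [[0.0012 0.0038 0.0327]] 0.00036434047657001045
scene only: mark [[0.0004 0.0035 0.033 ]] tip at z.055 [[0.0221 0.0097 0.055 ]]
```

Emit:
{"name": "jog_arm", "arguments": {"turn": [[0,0,0],[0,0.5,0],[0,1,0],[0,1,0],[0,1,0],[0,1,0],[0,0,0],[0,0,0],[0,0,0],[0,0,0]], "linear": [[0,0.4,0],[-0.5,0.4,0],[-0.7,0.4,0],[-0.7,0,0],[-0.8,0,0],[-0.8,0,0],[-0.8,0,0],[0,0,0],[0,0,0],[0,0,0]], "hand": [1,1,1,1,1,1,1,1,1,1]}}

```text
t: 14.1
tool_pos: [0.5308, -0.0213, 0.1243]
ee_rot: [-0.001, -0.035, 0.999, 0.0]
contact_force: [-0.7, 0.8, -0.8]
opening: -0.0003
gripper_force: 0.0
```

Run:
```python
from h import *
st=monitor.state(); print(pr(st["tool_pos"]),st["ee_rot"])
```

```text
[[-0.00245174  0.1342707   0.12434151]] [-1.01459334e-03 -3.48402061e-02  9.99392374e-01  1.20115638e-04]
```

Emit:
{"name": "jog_arm", "arguments": {"turn": [[0,0,0],[0,0,0],[0,0,0],[0,0,0],[0,0,0],[0,0,0]], "linear": [[-0.1,0,0.9],[0,0,0.9],[0,0,0.9],[0,0,0.6],[0,0,0],[0,0,0]], "hand": [1,1,1,1,1,1]}}

```text
t: 14.6
tool_pos: [0.5325, -0.0217, 0.0425]
ee_rot: [-0.001, -0.034, 0.999, 0.0]
contact_force: [-0.8, -0.4, 0.2]
opening: -0.0003
gripper_force: 0.0
```

Emit:
{"name": "jog_arm", "arguments": {"turn": [[0,0,0],[0,0,0],[0,0,0],[0,0,0],[0,0,0]], "linear": [[0,-0.2,0],[0,-0.1,0],[0,-0.1,0],[0,0,0],[0,0,0]], "hand": [1,1,1,1,1]}}

```text
t: 15.02
tool_pos: [0.5354, -0.0323, 0.0436]
ee_rot: [0.001, -0.034, 0.999, -0.0]
contact_force: [0.2, -0.6, 0.7]
opening: 0.0002
gripper_force: 0.7
```

Run:
```python
from h import *
st=monitor.state(); print(pr(st["tool_pos"]),st["contact_force"])
```

```text
[[0.00139597 0.12300065 0.04355633]] [ 0.20630608 -0.61393409  0.7097189 ]
```

Emit:
{"name": "jog_arm", "arguments": {"turn": [[0,0,0],[0,0,0],[0,0,0],[0,0,0],[0,-1,0],[0,-1,0],[0,-1,0],[0,-1,0],[0,-0.5,0],[0,0,0],[0,0,0],[0,0,0]], "linear": [[0,0.3,0],[0,0,-1],[0,0,-1],[0.8,0,-1],[0.8,0,0],[0.8,0,0],[0.7,0,0],[0.7,0,0],[0.5,0,0],[0,0,0],[0,0,0],[0,0,0]], "hand": [1,1,1,1,1,1,1,1,1,1,1,1]}}

```text
t: 16.02
tool_pos: [0.4312, -0.0321, 0.1034]
ee_rot: [0.234, -0.033, 0.972, 0.007]
contact_force: [0.8, -0.6, 0.0]
opening: 0.0001
gripper_force: 0.0
```

Run:
```python
from h import *
st=monitor.state(); w=grab_frame("wrist")[:,:,::-1]; s=grab_frame("scene")[:,:,::-1];t=grab_frame("top")[:,:,::-1]
cv2.imwrite("pics/w5.png",w);cv2.imwrite("pics/s5.png",s);cv2.imwrite("pics/t5.png",t)
W=cam("wrist",st); u=proj(W,O+np.array([[0,0,.055],[0,0,.033],[-.022,.11,.033],[-.022,-.15,.033]])@P); print(pr(st["tool_pos"]),u)
x,y=u[:2].mean(0).astype(int); x0,y0=max(0,x-50),y-40
a=cv2.resize(w[y0:y0+86,x0:x0+100],(800,600-88),interpolation=cv2.INTER_NEAREST)
z=np.zeros((600,800,3),np.uint8); z[:512]=cv2.convertScaleAbs(a,alpha=1.5)
b=cv2.resize(s[235:290,255:385],(208,88)); z[512:,:208]=b
b=w[y-50:y+38,:560]; z[512:,230:790]=b
cv2.imwrite("pics/c5.png",z); print("scale",8,512/86,x0,y0)
```

```text
[[-0.10251521  0.13017389  0.1034242 ]] [[120.61549388 296.2646254 ]
 [129.69433281 273.83839758]
 [254.77180488 259.22663045]
 [-39.53580028 254.66719236]]
scale 8 5.953488372093023 75 245
```

View pics/c5.png

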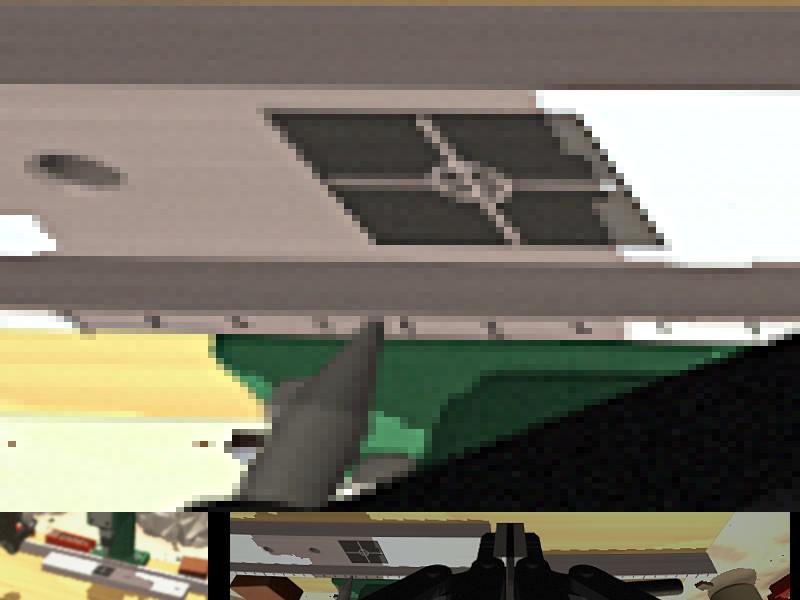

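The close-up shows the punch tip at crop (376,322), which is pixel (121.9,298.8). The circle centre is at crop (470,182), pixel (133.6,275.3). The bar's back edge lies evenly along the fence.

Run:
```python
from h import *
np.set_printoptions(precision=4,suppress=True)
W=cam("wrist",monitor.state())
tip,mk=(121.7,298.8),(133.4,275.2)
o,d=ray(W,tip); a=pr(o)[0]; b=P@d[0]; print("tip on x=0:",a-b*a[0]/b[0],"on z=.055",pr(onz(W,tip,.055)))
print("mark",pr(onz(W,mk,.033)))
s=lambda L:np.array(L)/[8,5.953]+[75,245]-.4
# bar front top edge / back top edge at several cols
print("front",pr(onz(W,s([(20,85),(780,90)]),.033)),"back",pr(onz(W,s([(100,257),(600,258)]),.033)))
w=cv2.imread("pics/w5.png").astype(int).sum(2)
for x in(20,60,100,170,190): print(x, w[252:306,x].tolist())
```

```text
tip on x=0: [0.     0.0023 0.057 ] on z=.055 [[0.0035 0.0003 0.055 ]]
mark [[0.0015 0.0034 0.033 ]]
front [[-0.0205 -0.0377  0.033 ]
 [-0.0211  0.0433  0.033 ]] back [[ 0.0234 -0.0488  0.033 ]
 [ 0.0215  0.0119  0.033 ]]
20 [187, 194, 192, 189, 185, 207, 537, 514, 505, 511, 510, 499, 492, 488, 496, 495, 494, 497, 495, 494, 492, 493, 491, 487, 485, 494, 498, 493, 496, 494, 496, 497, 502, 524, 146, 184, 195, 194, 205, 194, 194, 183, 221, 458, 516, 558, 157, 33, 60, 64, 67, 54, 67, 65]
60 [201, 192, 198, 198, 194, 193, 222, 309, 299, 300, 306, 316, 308, 300, 298, 307, 306, 303, 305, 301, 299, 301, 305, 296, 281, 288, 416, 526, 503, 501, 500, 502, 505, 510, 526, 341, 171, 189, 197, 202, 196, 193, 196, 184, 320, 524, 515, 471, 384, 432, 311, 45, 10, 42]
100 [200, 197, 197, 198, 203, 205, 196, 269, 310, 309, 311, 314, 319, 311, 307, 312, 316, 311, 309, 314, 313, 302, 309, 306, 301, 303, 308, 309, 307, 309, 312, 308, 312, 319, 317, 314, 245, 187, 191, 200, 201, 198, 195, 201, 191, 250, 322, 298, 287, 412, 434, 436, 430, 423]
170 [199, 199, 204, 204, 203, 202, 195, 157, 483, 524, 517, 513, 511, 514, 509, 506, 509, 511, 513, 512, 509, 514, 508, 508, 507, 508, 509, 513, 507, 511, 508, 511, 513, 512, 513, 528, 481, 253, 188, 200, 207, 203, 203, 201, 194, 183, 270, 479, 560, 564, 321, 0, 1, 10]
190 [195, 197, 201, 200, 202, 204, 190, 157, 439, 523, 519, 511, 512, 513, 510, 509, 508, 508, 511, 512, 514, 509, 511, 511, 507, 506, 509, 510, 505, 511, 512, 512, 512, 511, 508, 519, 523, 328, 176, 201, 130, 7, 16, 25, 16, 26, 17, 23, 15, 15, 27, 20, 16, 16]
```

Run:
```python
from h import *
np.set_printoptions(precision=4,suppress=True)
g=lambda n:cv2.imread(f"pics/{n}.png",0).astype(np.float32)
S=cam("scene")
def sub(ref,img,roi,m=6):
    x0,y0,x1,y1=roi; k=8
    t=cv2.resize(ref[y0:y1,x0:x1],None,fx=k,fy=k,interpolation=cv2.INTER_CUBIC); i=cv2.resize(img[y0-m:y1+m,x0-m:x1+m],None,fx=k,fy=k,interpolation=cv2.INTER_CUBIC)
    r=cv2.matchTemplate(i,t,5); _,v,_,p=cv2.minMaxLoc(r); return (p[0]/k-m,p[1]/k-m,v)
for a,b in(("s3","s4"),("s4","s5"),("s3","s5")):
    print(a,b,"right end",sub(g(a),g(b),(352,270,378,296)),"fixed press",sub(g(a),g(b),(308,225,345,245)))
    print("  patch", [patch(cv2.imread(f"pics/{n}.png"),(304,262,335,282)) for n in(a,b)])
print("px per 10mm y", proj(S,O+np.array([[-.02,-.14,.033],[-.02,-.15,.033]])@P))
# wrist: hole at y -25-20=-45 from mark, distances
W=cam("wrist",monitor.state())
s=lambda L:np.array(L)/[8,5.953]+[75,245]-.4
print("hole-mark w5",pr(onz(W,s([(76,172),(470,182)]),.033)))
```

```text
s3 s4 right end (2.875, 0.75, 0.9431217908859253) fixed press (0.0, 0.0, 0.9979809522628784)
  patch [[(array([319. , 271.5]), (19.0, 30.0))], [(array([319. , 271.5]), (19.0, 30.0))]]
s4 s5 right end (0.0, 0.0, 0.999574601650238) fixed press (0.0, 0.0, 0.9982531070709229)
  patch [[(array([319. , 271.5]), (19.0, 30.0))], [(array([319. , 271.5]), (19.0, 30.0))]]
s3 s5 right end (2.875, 0.75, 0.943828821182251) fixed press (0.0, 0.0, 0.9981492757797241)
  patch [[(array([319. , 271.5]), (19.0, 30.0))], [(array([319. , 271.5]), (19.0, 30.0))]]
px per 10mm y [[366.3241 286.5098]
 [369.9199 287.3773]]
hole-mark w5 [[ 0.0004 -0.0411  0.033 ]
 [ 0.0015  0.0034  0.033 ]]
```

Emit:
{"name": "jog_arm", "arguments": {"turn": [[0,0,0],[0,0.5,0],[0,1,0],[0,1,0],[0,1,0],[0,1,0],[0,0,0],[0,0,0],[0,0,0]], "linear": [[0,0.1,0],[-0.5,0,0],[-0.7,0,0],[-0.7,0,0],[-0.8,0,0],[-0.8,0,0],[-0.8,0,0],[0,0,0],[0,0,0]], "hand": [1,1,1,1,1,1,1,1,1]}}

```text
t: 16.92
tool_pos: [0.5331, -0.0214, 0.1249]
ee_rot: [-0.001, -0.035, 0.999, 0.0]
contact_force: [-0.9, -0.6, -0.6]
opening: -0.0001
gripper_force: 0.0
```

Emit:
{"name": "jog_arm", "arguments": {"turn": [[0,0,0],[0,0,0],[0,0,0],[0,0,0],[0,0,0],[0,0,0]], "linear": [[0,0,0.9],[0,0,0.9],[0,0,0.9],[0,0,0.6],[0,0,0],[0,0,0]], "hand": [1,1,1,1,1,1]}}

```text
t: 17.42
tool_pos: [0.5305, -0.0218, 0.0429]
ee_rot: [-0.001, -0.034, 0.999, 0.0]
contact_force: [-0.8, 0.6, 0.2]
opening: -0.0
gripper_force: 0.0
```

Run:
```python
from h import *
st=monitor.state(); print(pr(st["tool_pos"]),st["contact_force"])
```

```text
[[-0.00274898  0.13381271  0.04286155]] [-0.78477895  0.63315127  0.21220953]
```

Next, to y ≈ 0.121 in slow steps: a total of -12.8 mm, about -0.51 units.

Emit:
{"name": "jog_arm", "arguments": {"turn": [[0,0,0],[0,0,0],[0,0,0],[0,0,0],[0,0,0]], "linear": [[-0.1,-0.2,0],[0,-0.15,0],[0,-0.05,0],[0,0,0],[0,0,0]], "hand": [1,1,1,1,1]}}

```text
t: 17.83
tool_pos: [0.536, -0.0321, 0.0442]
ee_rot: [0.001, -0.034, 0.999, -0.0]
contact_force: [0.5, -0.1, 0.9]
opening: 0.0
gripper_force: 0.0
```

Emit:
{"name": "jog_arm", "arguments": {"turn": [[0,0,0],[0,0,0],[0,0,0],[0,0,0],[0,0,0]], "linear": [[0,-0.04,0],[0,-0.04,0],[0,-0.03,0],[0,0,0],[0,0,0]], "hand": [1,1,1,1,1]}}

```text
t: 18.25
tool_pos: [0.5357, -0.0346, 0.0436]
ee_rot: [-0.0, -0.034, 0.999, -0.0]
contact_force: [0.0, 0.6, 0.4]
opening: -0.0002
gripper_force: 0.6
```

```bash
cat > chk.py <<'E'
from h import *
import sys
s=grab_frame("scene")[:,:,::-1]; cv2.imwrite("pics/cur.png",s)
g=lambda n:cv2.imread(f"pics/{n}.png",0).astype(np.float32)
def sub(ref,img,roi,m=4,k=16):
    x0,y0,x1,y1=roi
    z=lambda q:cv2.resize(q,None,fx=k,fy=k,interpolation=cv2.INTER_CUBIC)
    r=cv2.matchTemplate(z(img[y0-m:y1+m,x0-m:x1+m]),z(ref[y0:y1,x0:x1]),5); _,v,_,p=cv2.minMaxLoc(r); return (p[0]/k-m,p[1]/k-m,round(v,4))
print("bar shift vs s5",sub(g("s5"),g("cur"),(352,270,378,296)))
st=monitor.state(); print(pr(st["tool_pos"]),st["contact_force"],st["gripper_force"])
E
python3 chk.py
```

```text
bar shift vs s5 (0.0, 0.0, 0.9996)
[[0.0015548  0.12067514 0.04356199]] [-0.14837424  0.36547282  0.50615156] 0.6289391778409481
```

Emit:
{"name": "jog_arm", "arguments": {"turn": [[0,0,0],[0,0,0],[0,0,0]], "linear": [[0,-0.04,0],[0,0,0],[0,0,0]], "hand": [1,1,1]}}

```text
t: 18.55
tool_pos: [0.5358, -0.0352, 0.0436]
ee_rot: [-0.0, -0.034, 0.999, 0.0]
contact_force: [0.3, 3.0, 1.4]
opening: -0.0002
gripper_force: 2.1
```

```bash
python3 chk.py
```

```text
bar shift vs s5 (0.0625, 0.0, 0.9993)
[[0.001557   0.12005059 0.04355028]] [-0.33286168  3.5671535   2.04062062] 2.1981803281232715
```

Run:
```python
from h import *
np.set_printoptions(precision=4,suppress=True)
st=monitor.state(); w=np.ascontiguousarray(grab_frame("wrist")[:,:,::-1]); cv2.imwrite("pics/w6.png",w); W=cam("wrist",st); print(pr(st["tool_pos"]))
g=cv2.cvtColor(w,cv2.COLOR_BGR2GRAY); r=cv2.imread("pics/w3.png",0)
t=r[245:283,16:57]  # circle (36,264)
m=cv2.matchTemplate(g[215:310,0:160],t,5); _,v,_,p=cv2.minMaxLoc(m); c=(p[0]+20,p[1]+215+19); print("circle px",c,v,pr(onz(W,c,.033)))
# bar left end: bright->dark along mid rows, both images (press y along row)
for n,im in(("w3",r),("w6",g)):
    for row in(235,250): print(n,row,np.argsort(-np.abs(np.diff(cv2.GaussianBlur(im,(5,5),0)[row,150:300].astype(int))))[:6]+150)
s=cv2.imread("pics/cur.png",0)
print(s[268:276,300:340])
```

```text
[[0.0016 0.1201 0.0436]]
circle px (48, 261) 0.7433318495750427 [[0.0008 0.0018 0.033 ]]
w3 235 [254 253 256 257 252 258]
w3 250 [254 293 265 257 253 276]
w6 235 [265 264 266 268 267 269]
w6 250 [265 266 293 276 294 298]
[[177 200 227 238 241 242 242 244 243 244 243 243 243 245 242 214 167 132
  110 101 108 122 122 126 126 123 118 121 114 115 112 113 121 125 121 128
  126 117 135 126]
 [148 158 178 212 235 242 243 243 243 242 243 243 244 241 221 160 104  73
   67  76  90  91  86  97 106 119 123 127 125 125 118 116 115 111 109 115
  119 111 117 115]
 [142 150 180 225 240 244 244 243 244 243 244 244 241 219 167 106  77  65
   69  97 102  76  63  63  68  78  95 127 143 145 142 139 130 126 121 119
  111 115 106 110]
 [131 151 201 237 240 242 243 243 245 244 244 241 224 162  96  66  60  78
   90 106 104  83  60  61  59  74 109 139 148 153 151 147 148 147 142 138
  131 125 120 118]
 [114 124 159 184 197 218 237 241 241 244 245 237 185 112  65  56  59  76
   95  91  82  70  66  68  80 104 134 150 148 153 149 152 148 154 151 150
  148 148 139 145]
 [110 110 119 123 132 149 171 185 197 221 235 227 170 109  87  79  75  74
   77  66  61  60  57  71  99 133 147 152 150 150 147 150 150 153 153 152
  151 153 150 179]
 [110 111 110 111 111 114 119 123 133 150 169 170 146 128 125 120 112  98
   90  80  73  67  70  92 130 148 153 149 151 149 148 150 143 144 148 144
  151 150 149 178]
 [118 113 112 111 107 107 111 112 112 114 119 122 118 120 123 122 125 125
  125 116 111  99  99 129 150 152 153 149 150 153 148 144 136 126 128 129
  138 146 145 152]]
```

Emit:
{"name": "jog_arm", "arguments": {"turn": [[0,0,0],[0,0,0],[0,0,0]], "linear": [[0,-0.05,0],[0,0,0],[0,0,0]], "hand": [1,1,1]}}

```text
t: 18.9
tool_pos: [0.5359, -0.0365, 0.0436]
ee_rot: [0.0, -0.034, 0.999, 0.0]
contact_force: [-0.1, 4.6, 2.8]
opening: 0.0002
gripper_force: 2.9
```

```bash
cat > chk2.py <<'E'
from h import *
np.set_printoptions(precision=4,suppress=True)
st=monitor.state(); w=np.ascontiguousarray(grab_frame("wrist")[:,:,::-1]); W=cam("wrist",st); print(pr(st["tool_pos"]),st["contact_force"],st["gripper_force"])
z=lambda q:cv2.resize(q,None,fx=8,fy=8,interpolation=cv2.INTER_CUBIC)
g=cv2.cvtColor(w,cv2.COLOR_BGR2GRAY); r=cv2.imread("pics/w6.png",0)
x0,y0=28,242; m=cv2.matchTemplate(z(g[232:290,8:100]),z(r[y0:280,x0:69]),5); _,v,_,p=cv2.minMaxLoc(m)
c=(p[0]/8+8+20,p[1]/8+232+19); print("circle px",c,v,pr(onz(W,c,.033)))
E
python3 chk2.py; python3 chk.py
```

```text
[[0.0016 0.1187 0.0436]] [-0.0827  4.5788  2.7747] 2.9357696045190096
circle px (48.125, 261.0) 0.9937173128128052 [[0.0009 0.0005 0.033 ]]
bar shift vs s5 (0.3125, 0.0625, 0.9968)
[[0.00158292 0.11870776 0.0435521 ]] [-0.06227288  5.09324068  2.80847293] 3.0109802540391684
```

Emit:
{"name": "jog_arm", "arguments": {"turn": [[0,0,0],[0,0,0],[0,0,0],[0,0,0],[0,0,0],[0,0,0],[0,0,0],[0,0,0],[0,0,0],[0,0,0],[0,0,0],[0,0,0]], "linear": [[0,0.4,0],[0,0.8,0],[0,0,-1],[0,0,-1],[0,0,-1],[0.4,0,-1],[0.4,0,-1],[0.4,0,-1],[0.4,0,-1],[0.4,0,-1],[0.4,0,-1],[0.4,0,-1]], "hand": [1,1,1,1,1,1,1,1,1,1,1,1]}}

```text
t: 20.0
tool_pos: [0.4631, -0.0119, 0.2944]
ee_rot: [-0.0, -0.034, 0.999, -0.001]
contact_force: [0.4, 0.3, 0.6]
opening: -0.0002
gripper_force: 0.0
```

Emit:
{"name": "jog_arm", "arguments": {"turn": [[0,0,0],[0,0,0],[0,0,0],[0,0,0],[0,0,0],[0,0,0],[0,0,0],[0,0,0],[0,0,0],[0,0,0],[0,0,0],[0,0,0]], "linear": [[0,0,-0.9],[0,-0.8,-0.6],[0,-0.8,-0.2],[0,-0.8,0],[0,-0.8,0],[0,-0.8,0],[0,-0.8,0],[0,-0.8,0],[0,-0.8,0],[0,-0.8,0],[0,-0.8,0],[0,0,0]], "hand": [1,0,0,0,0,0,0,0,0,0,0,0]}}

```text
t: 21.0
tool_pos: [0.4772, -0.2144, 0.3353]
ee_rot: [-0.001, -0.033, 0.999, -0.001]
contact_force: [1.0, 0.5, -0.5]
opening: 0.0854
gripper_force: 0.0
```

```bash
python3 - <<'E'
from h import *
np.set_printoptions(precision=4,suppress=True)
st=monitor.state(); print(pr(st["tool_pos"]),st["ee_rot"],st["qpos"],st["opening"])
w=np.ascontiguousarray(grab_frame("wrist")[:,:,::-1]); cv2.imwrite("pics/w7.png",w); W=cam("wrist",st)
g=w.max(2); print("knob expected px",proj(W,O+np.array([[-.070,-.058,.281]])@P))
S=cam("scene"); s=grab_frame("scene")[:,:,::-1]; cv2.imwrite("pics/s7.png",s)
# bar clear view: fit bar position by top view patch now
t=grab_frame("top")[:,:,::-1]; cv2.imwrite("pics/t7.png",t)
E
python3 chk.py
```

```text
[[-0.069  -0.0547  0.3353]] [-0.0008 -0.0326  0.9995 -0.0011] [-0.5714 -0.0692  1.6714 -0.0026  1.5395 -2.2074] 0.08539182311621614
knob expected px [[274.6208 231.4411]]
bar shift vs s5 (0.375, 0.125, 0.9965)
[[-0.06843085 -0.05102547  0.33574941]] [-0.25601901  1.13921578 -0.36682163] 0.0
```

Emit:
{"name": "jog_arm", "arguments": {"turn": [[0,0,0],[0,0,0],[0,0,0],[0,0,0],[0,0,0],[0,0,0]], "linear": [[0.05,-0.28,0],[0,0,0.7],[0,0,0.7],[0,0,0.6],[0,0,0.27],[0,0,0]], "hand": [0,0,0,0,0,0]}}

```text
t: 21.7
tool_pos: [0.476, -0.2175, 0.2774]
ee_rot: [-0.001, -0.035, 0.999, 0.001]
contact_force: [-0.8, -0.5, -0.5]
opening: 0.0857
gripper_force: 0.0
```

Emit:
{"name": "jog_arm", "arguments": {"turn": [[0,0,0],[0,0,0],[0,0,0],[0,0,0],[0,0,0],[0,0,0]], "linear": [[0,0,0],[0,0,0],[0,0,0],[0,0,0],[0,0,0],[0,0,0]], "hand": [0.5,0.6,0.7,0.7,0.7,0.7]}}

```text
t: 22.2
tool_pos: [0.4769, -0.2176, 0.2804]
ee_rot: [0.0, -0.034, 0.999, 0.001]
contact_force: [-2.6, 4.0, 6.2]
opening: 0.0292
gripper_force: 58.7
```

```bash
python3 chk.py
```

```text
bar shift vs s5 (0.375, 0.125, 0.9964)
[[-0.06943477 -0.05794176  0.28046658]] [-2.01147029  4.15026756  4.24591662] 58.70843589305878
```

Emit:
{"name": "jog_arm", "arguments": {"turn": [[0,0,0],[0,0,0],[0,0,0],[0,0,0],[0,0,0],[0,0,0],[0,0,0],[0,0,0],[0,0,0],[0,0,0]], "linear": [[0.39,0,0.35],[0.35,0,0.39],[0.32,0,0.42],[0.28,0,0.44],[0.24,0,0.46],[0.2,0,0.48],[0.16,0,0.5],[0.11,0,0.51],[0.07,0,0.4],[0,0,0]], "hand": [0.7,0.7,0.7,0.7,0.7,0.7,0.7,0.7,0.7,0.7]}}

```text
t: 23.08
tool_pos: [0.4238, -0.2214, 0.1799]
ee_rot: [0.0, -0.034, 0.999, 0.001]
contact_force: [-1.6, 4.9, 5.8]
opening: 0.0294
gripper_force: 67.1
```

```bash
python3 chk.py
```

```text
bar shift vs s5 (0.375, 0.125, 0.9965)
[[-0.1225847  -0.05819276  0.18082306]] [-3.51303967  4.73351897  6.70596719] 67.13655352592468
```

Emit:
{"name": "jog_arm", "arguments": {"turn": [[0,0,0],[0,0,0],[0,0,0],[0,0,0],[0,0,0]], "linear": [[0.05,0,0.3],[0,0,0.2],[0,0,0.1],[0,0,0],[0,0,0]], "hand": [0.7,0.7,0.7,0.7,0.7]}}

```text
t: 23.55
tool_pos: [0.4233, -0.2214, 0.1668]
ee_rot: [0.0, -0.035, 0.999, 0.001]
contact_force: [-2.1, 4.2, 6.3]
opening: 0.0289
gripper_force: 68.1
```

Emit:
{"name": "jog_arm", "arguments": {"turn": [[0,0,0],[0,0,0],[0,0,0]], "linear": [[0,0,0.06],[0,0,0.06],[0,0,0]], "hand": [0.7,0.7,0.7]}}

```text
t: 23.8
tool_pos: [0.4236, -0.2215, 0.1639]
ee_rot: [0.001, -0.034, 0.999, 0.0]
contact_force: [-1.6, 6.2, 6.1]
opening: 0.0291
gripper_force: 68.4
```

Emit:
{"name": "jog_arm", "arguments": {"turn": [[0,0,0],[0,0,0],[0,0,0]], "linear": [[0,0,0.06],[0,0,0.06],[0,0,0]], "hand": [0.7,0.7,0.7]}}

```text
t: 24.05
tool_pos: [0.4239, -0.2214, 0.161]
ee_rot: [0.001, -0.035, 0.999, 0.0]
contact_force: [0.5, 6.2, 5.5]
opening: 0.0295
gripper_force: 68.8
```

Emit:
{"name": "jog_arm", "arguments": {"turn": [[0,0,0],[0,0,0],[0,0,0]], "linear": [[0,0,0.06],[0,0,0.06],[0,0,0]], "hand": [0.7,0.7,0.7]}}

```text
t: 24.3
tool_pos: [0.4243, -0.2215, 0.1582]
ee_rot: [0.002, -0.034, 0.999, 0.0]
contact_force: [0.9, 7.4, 5.6]
opening: 0.0291
gripper_force: 69.1
```

Emit:
{"name": "jog_arm", "arguments": {"turn": [[0,0,0],[0,0,0],[0,0,0]], "linear": [[0,0,0.08],[0,0,0.06],[0,0,0]], "hand": [0.7,0.7,0.7]}}

```text
t: 24.55
tool_pos: [0.4249, -0.2214, 0.155]
ee_rot: [0.002, -0.035, 0.999, 0.0]
contact_force: [2.9, 7.1, 7.1]
opening: 0.0292
gripper_force: 69.4
```

Run:
```python
from h import *
s=grab_frame("scene"); cv2.imwrite("pics/s8.png",s[:,:,::-1])
st=monitor.state(); print(pr(st["tool_pos"]),st["contact_force"],st["ft_torque"])
# ram tracking: column through collet, s7 (lever up) vs now
for n in("s7","s8"):
    g=cv2.imread(f"pics/{n}.png",0); print(n,g[240:278,319:324].mean(1).astype(int).tolist(), "ramtop",g[192:216,322:325].mean(1).astype(int).tolist())
```

```text
[[-0.12166198 -0.05815448  0.15504152]] [2.48650153 7.44314295 7.15210868] [ 1.3789167  -0.79572079  0.54912545]
s7 [96, 84, 79, 87, 80, 62, 74, 93, 99, 98, 85, 57, 45, 45, 45, 44, 59, 82, 87, 85, 83, 82, 82, 101, 120, 113, 114, 121, 116, 84, 70, 84, 84, 66, 69, 106, 127, 120] ramtop [112, 117, 116, 114, 115, 116, 114, 116, 113, 145, 214, 235, 234, 188, 122, 96, 98, 97, 98, 100, 99, 102, 101, 95]
s8 [51, 48, 46, 57, 63, 52, 51, 53, 40, 28, 27, 27, 26, 25, 26, 26, 24, 23, 24, 25, 35, 38, 46, 70, 95, 100, 101, 106, 100, 80, 71, 85, 83, 67, 72, 107, 126, 120] ramtop [32, 32, 61, 90, 97, 88, 70, 77, 89, 88, 75, 50, 31, 25, 26, 24, 24, 23, 23, 25, 26, 27, 24, 24]
```

Emit:
{"name": "jog_arm", "arguments": {"turn": [[0,0,0],[0,0,0],[0,0,0],[0,0,0]], "linear": [[-0.03,0,0.06],[0,0,0.06],[0,0,0],[0,0,0]], "hand": [0.7,0.7,0.7,0.7]}}

```text
t: 24.93
tool_pos: [0.425, -0.2213, 0.152]
ee_rot: [0.001, -0.035, 0.999, 0.0]
contact_force: [0.6, 6.0, 7.6]
opening: 0.0294
gripper_force: 69.4
```

Run:
```python
from h import *
st=monitor.state(); print(pr(st["tool_pos"]),st["contact_force"])
t=grab_frame("top"); cv2.imwrite("pics/t8.png",t[:,:,::-1])
for n in("t7","t8"):
    g=cv2.imread(f"pics/{n}.png",0); print(n,g[196:212,345:366:2].tolist()[::3])
# knob: dark green tracking in wrist not possible; print lever-side pixels change
```

```text
[[-0.12150038 -0.05815747  0.15198216]] [0.58478944 5.9708108  7.64958163]
t7 [[127, 127, 125, 125, 122, 120, 127, 128, 123, 111, 96], [128, 121, 109, 140, 200, 209, 212, 213, 151, 112, 88], [122, 114, 96, 137, 217, 220, 221, 218, 160, 116, 100], [119, 110, 95, 138, 218, 220, 220, 218, 176, 118, 149], [121, 109, 100, 104, 151, 155, 153, 140, 127, 119, 121], [123, 122, 109, 84, 73, 72, 74, 78, 103, 118, 114]]
t8 [[121, 121, 119, 119, 115, 112, 118, 118, 117, 107, 93], [122, 117, 122, 155, 162, 172, 173, 134, 116, 108, 84], [117, 110, 145, 212, 215, 215, 213, 164, 114, 110, 96], [115, 107, 130, 205, 215, 214, 214, 181, 111, 109, 145], [116, 105, 115, 179, 191, 178, 171, 146, 108, 114, 116], [119, 117, 104, 94, 101, 102, 101, 110, 117, 115, 108]]
```

Emit:
{"name": "jog_arm", "arguments": {"turn": [[0,0,0],[0,0,0],[0,0,0],[0,0,0]], "linear": [[0,0,0.1],[0,0,0.1],[0,0,0],[0,0,0]], "hand": [0.7,0.7,0.7,0.7]}}

```text
t: 25.32
tool_pos: [0.4264, -0.2213, 0.1478]
ee_rot: [0.003, -0.035, 0.999, 0.0]
contact_force: [4.2, 8.7, 9.0]
opening: 0.029
gripper_force: 70.4
```

Run:
```python
from h import *
st=monitor.state(); print(pr(st["tool_pos"]),st["contact_force"])
t=grab_frame("top"); cv2.imwrite("pics/t9.png",t[:,:,::-1])
for n in("t7","t8","t9"):
    g=cv2.imread(f"pics/{n}.png",0).astype(float)[198:210,345:366]; m=g>165; print(n,(np.argwhere(m)*1.0).mean(0),m.sum())
T=cam("top")
for d in (0,.02,.022,.0235): print(d,proj(T,O+np.array([[0,0,.24-d]])@P))
```

```text
[[-0.12010121 -0.05819712  0.14782847]] [4.23394571 8.74220225 8.98023277]
t7 [ 4.63043478 11.20652174] 92
t8 [5.70114943 9.40229885] 87
t9 [5.75862069 9.3908046 ] 87
0 [[356.38216924 203.33419778]]
0.02 [[354.8867809  204.17551031]]
0.022 [[354.74023224 204.25795325]]
0.0235 [[354.63066995 204.31958831]]
```

Emit:
{"name": "jog_arm", "arguments": {"turn": [[0,0,0],[0,0,0],[0,0,0],[0,0,0],[0,0,0],[0,0,0],[0,0,0],[0,0,0],[0,0,0],[0,0,0],[0,0,0],[0,0,0]], "linear": [[0,0,-0.5],[0,0,-0.5],[-0.02,0,-0.42],[-0.07,0,-0.4],[-0.11,0,-0.51],[-0.16,0,-0.5],[-0.2,0,-0.48],[-0.24,0,-0.46],[-0.28,0,-0.44],[-0.32,0,-0.42],[-0.35,0,-0.39],[-0.35,0,-0.3]], "hand": [0.7,0.7,0.7,0.7,0.7,0.7,0.7,0.7,0.7,0.7,0.7,0.7]}}

```text
t: 26.37
tool_pos: [0.4742, -0.2175, 0.2779]
ee_rot: [-0.003, -0.034, 0.999, 0.001]
contact_force: [-26.3, -4.9, -30.0]
opening: 0.0292
gripper_force: 62.2
```

Emit:
{"name": "jog_arm", "arguments": {"turn": [[0,0,0],[0,0,0],[0,0,0],[0,0,0],[0,0,0]], "linear": [[0,0,0],[0,0,0],[0,0,0],[0,0,0],[0,0,0]], "hand": [0.7,0.4,0,0,0]}}

```text
t: 26.78
tool_pos: [0.4762, -0.2186, 0.2787]
ee_rot: [0.001, -0.034, 0.999, -0.0]
contact_force: [0.7, 0.1, -0.4]
opening: 0.0755
gripper_force: 0.0
```

Emit:
{"name": "jog_arm", "arguments": {"turn": [[0,0,0],[0,0,0],[0,0,0],[0,0,0],[0,0,0],[0,0,0],[0,0,0],[0,0,0],[0,0,0],[0,0,0]], "linear": [[0,0,-0.5],[0,0,-0.8],[0,0,-0.8],[0,0,-0.5],[0.5,0.8,0],[0.5,0.9,0],[0.5,0.9,0],[0.5,0.9,0],[0,0.5,0],[0,0,0]], "hand": [0,0,0,0,0,0,0,0,0,0]}}

```text
t: 27.62
tool_pos: [0.4192, -0.1204, 0.3442]
ee_rot: [0.001, -0.035, 0.999, -0.0]
contact_force: [-0.3, -0.1, 0.3]
opening: 0.0857
gripper_force: 0.0
```

```bash
python3 chk.py
python3 - <<'E'
from h import *
np.set_printoptions(precision=4,suppress=True)
t=grab_frame("top")[:,:,::-1]; cv2.imwrite("pics/t10.png",t)
for n in("t7","t10"):
    g=cv2.imread(f"pics/{n}.png",0).astype(float)[198:210,345:366]; m=g>165; print(n,(np.argwhere(m)*1.0).mean(0),m.sum())
s=cv2.imread("pics/cur.png",0).astype(int); s7=cv2.imread("pics/s7.png",0).astype(int)
d=np.abs(s-s7)[185:325,190:400]; print("changed px near bar/press",(d>50).sum(), np.argwhere(d>50)[:10]+[185,190])
E
```

```text
bar shift vs s5 (0.375, 0.125, 0.9965)
[[-0.12011113  0.04181438  0.34398865]] [-1.06317863 -0.52382712 -0.17539227] 0.0
t7 [ 4.6304 11.2065] 92
t10 [ 4.6667 11.1889] 90
changed px near bar/press 124 [[316 308]
 [316 309]
 [316 315]
 [316 316]
 [316 317]
 [317 307]
 [317 308]
 [317 309]
 [317 310]
 [317 311]]
```

```bash
python3 -c "
from rig import *
print(hand_in())"
```

```text
the job is handed in; nothing more can be done
None
```

I set the bar square against the fence with the mark measured about 0–1.6 mm from the punch point, pressed the punch on it once and let the lever come back up. The bar did not move in the last camera check, and I handed the job in at about 28 s; no verdict came back.

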